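# Snap ring over a pulley axle with spreading pliers

### The job

Take the snap-ring pliers out of the wooden stand by their two handles, squeeze the handles fully so that the ring on the tips spreads, and slide the ring, level, down over the bare axle stub (the one whose groove is still empty) until it is level with the groove, without forcing it. Finish holding it right there: pliers still in the gripper and squeezed, ring spread, upright, centred around the groove and hanging free of everything. Leave the finished axle, which already wears its ring, and the other things on the bench alone.

Things in the scene. Friction and masses are not known exactly. Their poses are not given: they have to be found in the camera images.
- handles (a point): Point midway between the two black handle grips of the pliers, half-way up the grips: take them here, closing along y. Grips: 14 mm wide in x, 36 mm long (19 mm below to 17 mm above this point). Over both grips along y: 57 mm relaxed (62 mm at the upper ends), 32 mm fully squeezed, when their outer faces are parallel. It lies 26 mm in -x and 133.5 mm above the clip point.
- pliers: Snap-ring pliers, upright in the stand, handles up. Origin 1.5 mm below the clip point. Axes, also of both points: z up along the pliers, y from handle to handle, x from pliers towards ring. Pivot pin 70 mm below the handles point. Full squeeze takes about 8 N a handle against a spring; handles then meet a stop that bears a firm grip (30 to 60 N). About 0.2 kg.
- squeeze (a joint): Angle of one plier handle: 0 relaxed (ring sprung shut), 0.18 rad fully squeezed (ring fully spread); the other handle mirrors it.
- clip (a point): Centre of the spread steel ring, midway in its 3 mm thickness. The ring is held for good on the plier tips by its lugs and lies across the pliers (level when they are upright). Spread: round opening 38 mm, outside 46 mm, centred here; relaxed: opening only 27 mm across y, too narrow for the stub. The jaws stand 22 mm or more from here on the -x side, the pivot 63 mm above.
- axle: The bare axle: a belt pulley on an upright round steel stub, fixed to the bench; origin at the bench under the stub's axis. Grey foot 116 mm across; pulley 100 mm across, top 36 mm above the bench; its boss 44 mm across, top at 46 mm; the stub 32 mm across, flat top at 84 mm, its groove empty.
- axle_groove (a point): Centre of the bare stub's empty groove, on the stub's vertical axis, 62.5 mm above the bench and 21.5 mm below the stub's top. The groove is 8 mm high and 27 mm in diameter, in the 32 mm stub. The pulley's boss begins 16.5 mm below this point.
- finished_axle: A second pulley and stub, the same in all sizes, fixed to the bench, but with a snap ring already in its groove (lugs reach 34 mm from the axis): leave it alone. Origin at the bench under the stub's axis.
- stand: Wooden stand fixed to the bench, origin under it: base 100 x 92 x 12 mm with 8 mm lips, and on its -x side a 70 mm wide back board, 38 to 52 mm from the origin, top 82 mm above the bench. The ring lies flat on the base, centred within 5 mm of the origin, back board behind the jaws, axes within 0.05 rad of the pliers'; they lift straight up.
- mallet: Loose wooden mallet, bystander: head 60 mm thick and 100 mm long, handle 22 mm thick and 190 mm long; origin under the head, handle to -x.
- wax_tin: Loose metal tin, bystander, 70 mm in diameter, 50 mm high, origin under its centre.
- offcut: Loose wooden offcut, bystander, 100 x 45 x 22 mm, origin under its centre.

How it is judged:
On the way, in this order (a step that is already met when the one before it is completed fails the run):
1. the pliers are lifted out of the stand with the ring higher than the stub's top (height (world z) of clip above 0.09 m), for 0.1 s.
2. the spread ring has passed over the top of the bare stub (z of clip in the frame of axle_groove below 0.018 m and horizontal distance between clip and axle_groove below 0.005 m and value of joint squeeze above 0.14 rad).
At the end, for the whole second after the job is handed in: The ring's centre is within 3.5 mm sideways and 3 mm in height of the groove's centre, the handles are squeezed to more than 0.15 rad (of 0.18), the pliers stand within 0.1 rad of upright, at rest, gripped by the fingers (over 5 N), bearing on the axle with less than 2 N and not on the stand (horizontal distance between clip and axle_groove below 0.0035 m and z of clip in the frame of axle_groove between -0.003 and 0.003 m and value of joint squeeze above 0.15 rad and angle between pliers's own z axis and vertical below 0.1 rad and contact force between the fingers and pliers above 5 N and contact force between pliers and axle below 2 N and contact force between pliers and stand below 0.5 N and linear speed of pliers below 0.02 m/s); the arm keeps its last pose, push and grip.
It fails at once if the ring or pliers are forced against the bare axle (over 15 N) (contact force between pliers and axle above 15 N).
It fails at once if the finished axle is touched with more than 3 N (contact force between finished_axle and anything else above 3 N).
It fails at once if the mallet is moved by more than 20 mm (distance of mallet from where it was at the start of the episode above 0.02 m).
It fails at once if the tin is moved by more than 20 mm (distance of wax_tin from where it was at the start of the episode above 0.02 m).
It fails at once if the offcut is moved by more than 20 mm (distance of offcut from where it was at the start of the episode above 0.02 m).
It also fails if it takes over 51 s, if anything falls off the work surface, if the arm or the gripper's body presses on something with over 40 N, if the wrist force passes 120 N, or if a joint passes its speed limit or range.

### The arm

A 6-joint arm with a two-finger parallel gripper is mounted at the origin on the work surface. World frame = base frame: x ahead of the robot, y to its left, z up, the work surface at z = 0. Lengths are in m, angles in rad, forces in N, time in s.
With the tool pointing down it reaches from about 0.375 to 0.9 m from the base axis. Payload 3.1 kg.
Tool frame: the origin (TCP) lies at the very end of the fingers, on their centre line; the grasp point (between the pads) lies 19 mm behind it; x points along the fingers, z is the direction in which the jaws open and shut, and the axes are right-handed (so a half turn about x gives the same grasp; the last joint's range is limited). The gripper opens to 85 mm and grips with 20 to 120 N. Pads are 22 mm wide; open, the fingers measure 114 mm over their backs; the gripper's body (76 mm by 85 mm) begins 54 mm behind the grasp point. The pads swing forward as they close: fully open they stand 13 mm farther back than shut.
Start: joints at [-1.353, 0.527, 1.433, -0, 1.181, -0.178], TCP at [0.241, -0.577, 0.231] pointing down, gripper open.
Joint ranges: [-3.08, 3.08], [-0.75, 2.2], [0.22, 2.44], [-1.43, 4.57], [0, 2.65], [-2.85, 2.85]. Speed limits (rad/s): [2.79, 2.79, 3.14, 3.14, 3.14, 3.14].

### API

Orientations are given as a unit quaternion [x, y, z, w].
In Python, from station import manip, viewer, job gives the robot as it stands.
- The arm moves only by the tool move_arm, never from a script. Its argument "deltas" is one flat list of numbers, 7 for each row, row after row: the finger opening in mm, from 0 to 85.4, then the shift along the tool's x, y, z in mm, then the turn, a rotation vector about the tool's x, y, z in degrees. In form: [jaw, tx, ty, tz, rx, ry, rz, jaw, tx, ty, tz, rx, ry, rz, ...]. A call has 1 to 10 rows; each row shifts and turns the commanded pose from where the row before left it, along the tool's axes as they then stand; what a row does not reach is not made up. A row lasts 1/10 s, in which the tool goes at most 50 mm and 8.59 degrees, less where a joint would pass 70% of its speed; a pose out of reach is approached as far as the arm can. A call is refused whole if a number of a shift passes 50 or a number of a turn 8.59, either way. A call with a gripper value outside its range is refused whole. The fingers move at their own pace and stop on an object; "force" is the grip in N (left out, the last holds). Time passes only in rows, so rows that do not move let the fingers close. It gives the time, the measured TCP pose, the force and the opening at its end, in the units of the state.
- manip.sense(): the state, without advancing time (a new reading comes with each control period).
- viewer.snapshot(name): name is "scene" or "top" or "wrist"; returns a dict with "image" (384x512x3 uint8, red, green, blue), "depth" (384x512 float32, m along the optical axis (not along the pixel's ray), 0 where there is no reading), "fovy" (degrees; the focal length in pixels is half the picture's height over the tangent of half this angle, whatever the lens; pixels are square), "cx", "cy" (the principal point, pixels), "R" (3x3) and "t" (3): a world point X has camera coordinates R X + t. Camera axes: x right, y down, z forward; pixel columns grow to the right and rows downward; lengths in m; the calibration is good to about 2 mm. A picture is of the moment at which its call begins.
- job.sign_off(): hands the job in, once; it reports no verdict.
The state is a dict: "t": time; "q": joint angles; "qd": joint speeds; "tau": joint torques, N m; "tcp_pos": TCP position; "tool_rot": TCP orientation; "force": force on the tool from outside, world axes, zero at the start; "ft_torque": the same for the moment, N m; "finger_gap": opening from 0.0 (shut) to 1.0 (fully open).
Only numpy, scipy, OpenCV 4.12 (cv2) and the standard library are available. Lean on these libraries where they do the work, as an engineer would, in place of code of your own. Each camera call takes 0.05 s, during which the arm holds its last target.

## Working session

There is one attempt and no reset: what is moved stays moved. The work goes in short steps, Python scripts to look and compute and a tool call to move; the robot and the scene stay as the last step left them, time stands still between calls to the robot, and variables do not carry over. Pictures are saved under pics/ and viewed, and the job is handed in when it is done.

Besides the shell and the picture viewer there is one more tool, called after "Call:" as name(argument=value, ...), one argument or row to a line, values as JSON. move_arm: Moves the arm, as the interface text tells. Its arguments: {"type":"object","properties":{"deltas":{"type":"array"},"force":{"type":"number"}},"required":["deltas"]}

```bash
mkdir -p pics
cat > h.py <<'E'
import numpy as np, cv2, pickle
from station import manip, viewer, job
def snap(n,f):
    s=viewer.snapshot(n); cv2.imwrite('pics/%s.png'%f, s['image'][:,:,::-1]); pickle.dump(s,open(f+'.pkl','wb')); return s
def cloud(s):
    f=192/np.tan(np.radians(s['fovy'])/2); d=s['depth']; v,u=np.mgrid[0:384,0:512]
    P=np.stack([(u-s['cx'])/f*d,(v-s['cy'])/f*d,d],-1); W=(P-s['t'])@s['R']; W[d==0]=np.nan; return W
E
python3 - <<'E'
from h import *
for n in ['scene','top','wrist']:
    s=snap(n,n+'0'); print(n,s['fovy'],s['cx'],s['cy'],-s['R'].T@s['t'],s['R'].round(2).tolist())
print({k:np.round(v,3) for k,v in manip.sense().items()})
a=[cv2.imread('pics/%s0.png'%n) for n in ['scene','top','wrist']]
E
```

```text
scene 46.26530156407947 250.56917296669084 191.42024026298054 [ 1.07583351 -0.52963936  0.98352338] [[0.76, 0.64, -0.01], [0.49, -0.59, -0.64], [-0.42, 0.49, -0.77]]
top 54.18763327116896 255.15020132061312 196.0213033602217 [0.42489855 0.04305499 1.06654674] [[-0.02, -1.0, 0.02], [-0.98, 0.02, -0.19], [0.19, -0.02, -0.98]]
wrist 67.52014422976663 260.7937531990267 190.80640185813286 [ 0.31366078 -0.54736409  0.37232505] [[0.39, -0.92, -0.0], [-0.88, -0.37, 0.31], [-0.28, -0.12, -0.95]]
{'t': np.float64(0.15), 'q': array([-1.354,  0.528,  1.434,  0.   ,  1.181, -0.179]), 'qd': array([-0.001, -0.003, -0.003, -0.   ,  0.001,  0.   ]), 'tau': array([ 1.0000e-03, -4.4274e+01, -1.7828e+01, -0.0000e+00,  6.0000e-03,
       -0.0000e+00]), 'tcp_pos': array([ 0.241, -0.576,  0.231]), 'tool_rot': array([ 0.392,  0.589, -0.392,  0.588]), 'force': array([-0.196,  0.098,  0.366]), 'ft_torque': array([ 0.016, -0.038,  0.023]), 'finger_gap': np.float64(1.0)}
```

View pics/scene0.png

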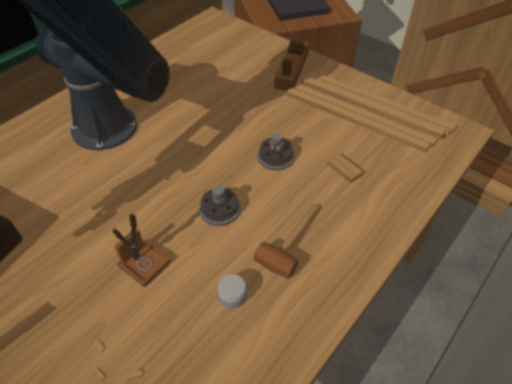

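View pics/top0.png

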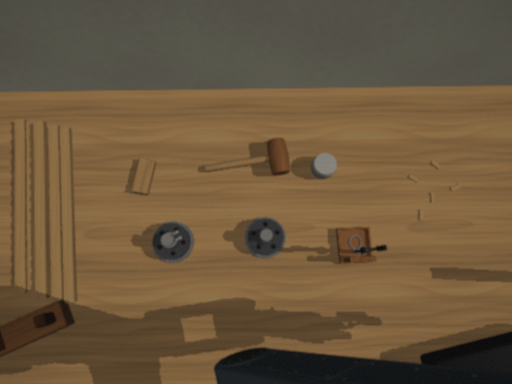

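View pics/wrist0.png

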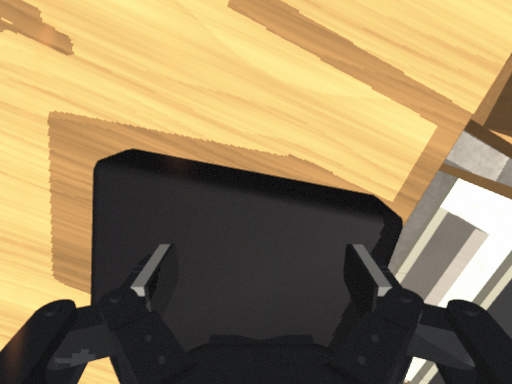

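The scene and top views show the bare axle at top-view pixel (265,237), the finished one with its ring lugs at (172,241), and the stand with the pliers at (355,243). The handles lean towards (383,248) because of perspective. Next I'll measure from the depth images.

Run:
```python
from h import *
for n in ['top','scene']:
    s=pickle.load(open(n+'0.pkl','rb')); W=cloud(s)
    zc=W[...,2]; 
    print(n,'bench z',np.nanmedian(zc[(W[...,0]>.5)&(W[...,0]<.7)&(abs(W[...,1])<.3)]))
    m=(W[...,0]>.35)&(W[...,0]<.8)&(abs(W[...,1])<.45)&(zc>.01)&(zc<.28)
    nl,l,st,c=cv2.connectedComponentsWithStats(m.astype(np.uint8))
    for i in range(1,nl):
        if st[i,4]>40:
            P=W[l==i]; print(st[i],P.min(0).round(3),P.max(0).round(3),np.median(P,0).round(3))
            for lo,hi in [(.028,.042),(.07,.1),(.1,.13),(.14,.17)]:
                Q=P[(P[:,2]>lo)&(P[:,2]<hi)]
                if len(Q)>5: print('   ',lo,len(Q),Q.mean(0).round(4),((Q.min(0)+Q.max(0))/2).round(4),np.ptp(Q,0).round(3))
    im=s['image'][:,:,::-1]
    y0,y1,x0,x1=(200,280,225,405) if n=='top' else (170,300,90,260)
    c=im[y0:y1,x0:x1]; k=4; cv2.imwrite('pics/z_%s.png'%n,cv2.resize(c,None,fx=k,fy=k,interpolation=cv2.INTER_CUBIC))
```

```text
top bench z -0.0014330721664035859
[ 205  138   85   38 1175] [ 0.69  -0.082  0.01 ] [0.793 0.16  0.06 ] [ 0.728 -0.032  0.041]
    0.028 277 [ 0.7326 -0.0061  0.0339] [0.7418 0.0099 0.0349] [0.103 0.184 0.014]
[311 153  26  27 510] [ 0.679 -0.215  0.011] [ 0.747 -0.147  0.054] [ 0.708 -0.178  0.047]
    0.028 82 [ 0.6984 -0.1693  0.0368] [ 0.7132 -0.1808  0.0353] [0.067 0.067 0.013]
[132 159  24  36 566] [0.643 0.305 0.01 ] [0.746 0.366 0.025] [0.694 0.335 0.019]
[ 248  218   38   40 1078] [ 0.459 -0.064  0.01 ] [0.568 0.04  0.087] [ 0.511 -0.007  0.034]
    0.028 837 [ 0.5133 -0.008   0.0341] [ 0.5133 -0.0082  0.0353] [0.099 0.097 0.013]
    0.07 121 [ 0.5132 -0.0081  0.0819] [ 0.5137 -0.0084  0.0797] [0.031 0.029 0.015]
[ 153  222   40   40 1128] [0.454 0.196 0.01 ] [0.562 0.305 0.087] [0.504 0.246 0.034]
    0.028 822 [0.5054 0.25   0.034 ] [0.5077 0.2503 0.0352] [0.098 0.099 0.013]
    0.07 131 [0.5066 0.2502 0.0811] [0.5066 0.2509 0.0788] [0.031 0.032 0.016]
[337 227  51  38 999] [ 0.435 -0.305  0.01 ] [ 0.537 -0.21   0.166] [ 0.476 -0.257  0.016]
    0.028 10 [ 0.4522 -0.2338 
[... 1016 characters left out ...]
0.044]
    0.028 398 [ 0.7447 -0.0149  0.0341] [0.7477 0.0184 0.035 ] [0.098 0.2   0.014]
[ 112  214   59   72 1855] [ 0.437 -0.304  0.01 ] [ 0.541 -0.209  0.167] [ 0.474 -0.261  0.019]
    0.028 89 [ 0.4592 -0.2628  0.0355] [ 0.46   -0.2581  0.035 ] [0.031 0.069 0.014]
    0.07 218 [ 0.4599 -0.2639  0.0822] [ 0.46   -0.2577  0.0849] [0.044 0.07  0.03 ]
    0.1 80 [ 0.471  -0.2578  0.114 ] [ 0.4692 -0.259   0.1144] [0.011 0.046 0.029]
    0.14 120 [ 0.4719 -0.2604  0.1562] [ 0.4688 -0.261   0.1539] [0.021 0.061 0.027]
[217 274  30  35 821] [ 0.684 -0.216  0.01 ] [ 0.751 -0.149  0.055] [ 0.723 -0.188  0.049]
    0.028 130 [ 0.7327 -0.1959  0.0364] [ 0.7193 -0.1837  0.035 ] [0.064 0.064 0.014]
```

View pics/z_top.png

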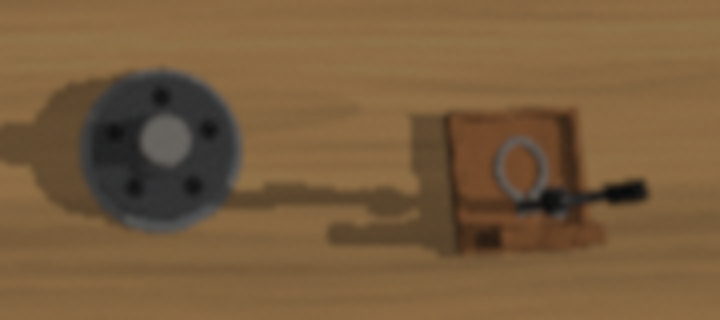

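View pics/z_scene.png

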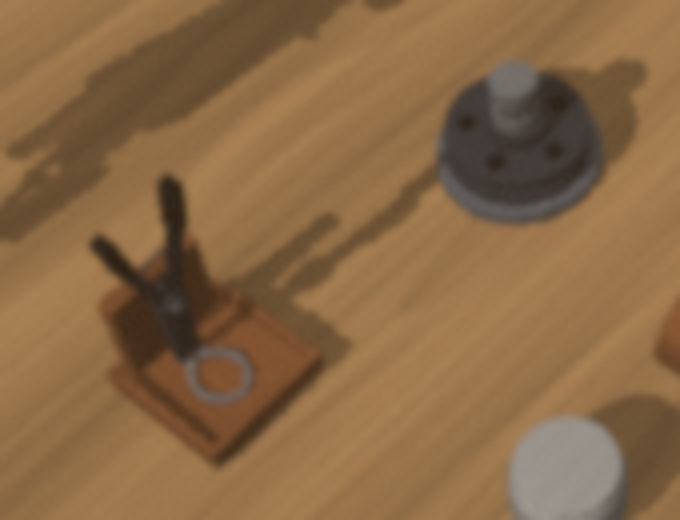

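The zooms confirm it: the pliers' opening line runs roughly along world y, the ring is on the +x side, and the stub is bare. Next comes the pliers' yaw.

Run:
```python
from h import *
from scipy.spatial.transform import Rotation as Ro
for n in ['top','scene']:
    s=pickle.load(open(n+'0.pkl','rb')); W=cloud(s).reshape(-1,3)
    m=(abs(W[:,0]-.47)<.06)&(abs(W[:,1]+.26)<.06)
    P=W[m&(W[:,2]>.13)&(W[:,2]<.17)]
    a=P[P[:,1]>-.261];b=P[P[:,1]<=-.261]
    for q in(a,b): print(n,len(q),q.mean(0).round(4),np.median(q,0).round(4),q.min(0).round(4),q.max(0).round(4))
    d=np.median(a,0)-np.median(b,0); print('yaw',np.arctan2(-d[0],d[1]))
    # stand base top
    B=W[(abs(W[:,0]-.488)<.07)&(abs(W[:,1]+.257)<.07)&(W[:,2]>.006)&(W[:,2]<.028)]
    r=cv2.minAreaRect(B[:,:2].astype(np.float32)*1000); print('base',r)
    C=W[m&(W[:,2]>.07)&(W[:,2]<.09)&(W[:,0]<.47)]
    print('board',cv2.minAreaRect(C[:,:2].astype(np.float32)*1000))
st=manip.sense();R=Ro.from_quat(st['tool_rot']).as_matrix();print(st['tool_rot'],R.round(3))
```

```text
top 34 [ 0.4662 -0.236   0.1559] [ 0.4658 -0.2361  0.161 ] [ 0.4594 -0.2404  0.1316] [ 0.473  -0.2313  0.164 ]
top 63 [ 0.4695 -0.2842  0.1518] [ 0.4692 -0.2834  0.1547] [ 0.4627 -0.2946  0.131 ] [ 0.4767 -0.2777  0.1658]
yaw 0.0722878628941121
base ((486.1255187988281, -257.9683837890625), (99.8499526977539, 92.53498077392578), 1.8075344562530518)
board ((452.6351623535156, -258.9198303222656), (26.717288970947266, 69.553955078125), 1.9616172313690186)
scene 87 [ 0.4699 -0.239   0.151 ] [ 0.4709 -0.2396  0.1522] [ 0.4582 -0.2462  0.1305] [ 0.4778 -0.2305  0.167 ]
scene 69 [ 0.4747 -0.2855  0.152 ] [ 0.476  -0.2857  0.1531] [ 0.4646 -0.2916  0.1302] [ 0.4794 -0.2779  0.1674]
yaw 0.11178041480592288
base ((497.55889892578125, -258.3808288574219), (118.55610656738281, 96.72785949707031), 1.737060785293579)
board ((454.3456726074219, -257.5564880371094), (31.032865524291992, 69.68856811523438), 2.9531617164611816)
[ 0.39234271  0.58896712 -0.39152947  0.5881238 ] [[-0.     0.923  0.386]
 [ 0.002  0.386 -0.923]
 [-1.     0.    -0.002]]
```

Call:
move_arm(
  deltas=[85,-10,0,0,6,0,0,85,-10,0,0,6.5,0,0,85,-10,0,0,6,0,0,85,0,20,-25,0,0,0,85,0,25,-30,0,0,0,85,0,25,-30,0,0,0,85,0,25,-30,0,0,0,85,0,25,-30,0,0,0,85,0,25,-30,0,0,0,85,0,25,-30,0,0,0],
)

```text
t: 1.15
tcp_pos: [0.3962, -0.3583, 0.2611]
tool_rot: [0.482, 0.518, -0.481, 0.518]
force: [0.6, -0.4, 0.3]
finger_gap: 0.994
```

Call:
move_arm(
  deltas=[85,0,25,-30,0,0,0,85,0,25,-30,0,0,0,85,0,20,-20,0,0,0,85,0,10,-13,0,0,0,85,0,0,0,0,0,0,85,0,0,0,0,0,0],
)

```text
t: 1.75
tcp_pos: [0.4684, -0.2613, 0.2611]
tool_rot: [0.481, 0.518, -0.481, 0.518]
force: [0.4, 1.1, -0.5]
finger_gap: 0.992
```

Run:
```python
from h import *
from scipy.spatial.transform import Rotation as Ro
s=snap('wrist','w1');snap('top','t1');snap('scene','s1')
st=manip.sense();print(st['t'],st['tcp_pos'],st['force'],Ro.from_quat(st['tool_rot']).as_matrix().round(3).tolist())
W=cloud(s);R=s['R']
P=W.reshape(-1,3);m=(abs(P[:,0]-.47)<.06)&(abs(P[:,1]+.26)<.06)
for lo,hi in[(.13,.145),(.145,.155),(.155,.17),(.13,.17)]:
    Q=P[m&(P[:,2]>lo)&(P[:,2]<hi)]
    a=Q[Q[:,1]>-.261];b=Q[Q[:,1]<=-.261]
    for q in(a,b):
        if len(q)>3: print(lo,len(q),np.median(q,0).round(4),q.min(0).round(4),q.max(0).round(4))
```

```text
1.9 [ 0.46802179 -0.26220747  0.26120874] [-0.39505179 -0.71424591  0.7302016 ] [[-0.0, 0.997, 0.071], [-0.0, 0.071, -0.997], [-1.0, -0.0, 0.0]]
0.13 89 [ 0.4738 -0.2439  0.138 ] [ 0.4625 -0.2464  0.1305] [ 0.476  -0.2342  0.1449]
0.13 88 [ 0.4766 -0.2794  0.1378] [ 0.4654 -0.2884  0.13  ] [ 0.4788 -0.277   0.145 ]
0.145 65 [ 0.4744 -0.2417  0.1508] [ 0.4625 -0.2435  0.145 ] [ 0.4755 -0.2332  0.155 ]
0.145 65 [ 0.4759 -0.2815  0.1504] [ 0.4652 -0.2894  0.145 ] [ 0.479  -0.2799  0.155 ]
0.155 207 [ 0.4693 -0.2366  0.1625] [ 0.4613 -0.2422  0.1551] [ 0.4753 -0.2307  0.1647]
0.155 206 [ 0.4733 -0.287   0.1625] [ 0.4658 -0.2931  0.1552] [ 0.4791 -0.2818  0.1648]
0.13 361 [ 0.4711 -0.2389  0.1587] [ 0.4613 -0.2464  0.1305] [ 0.476  -0.2307  0.1647]
0.13 359 [ 0.4743 -0.2842  0.1587] [ 0.4652 -0.2931  0.13  ] [ 0.4791 -0.277   0.1648]
```

View pics/w1.png

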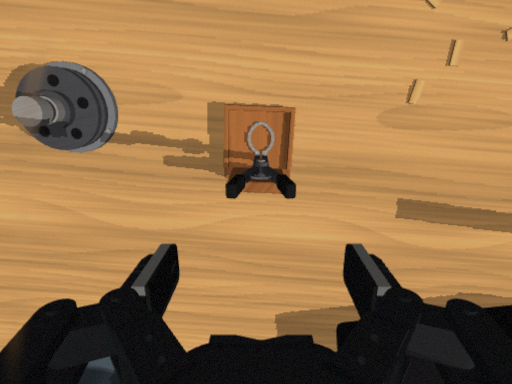

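The wrist view shows the grips at (236,185) and (286,185), midway between the fingers, with the ring at (261,138). The gripper is aligned in y and yaw and needs about +2 mm in x, then about 135 mm down.

Call:
move_arm(
  deltas=[85,20,2,0,0,0,0,85,20,0,0,0,0,0,85,20,0,0,0,0,0,85,15,0,0,0,0,0,85,15,0,0,0,0,0,85,15,0,0,0,0,0,85,10,0,0,0,0,0,85,10,0,0,0,0,0,85,10,0,0,0,0,0,85,0,0,0,0,0,0],
  force=20,
)

```text
t: 2.9
tcp_pos: [0.4699, -0.2608, 0.1251]
tool_rot: [0.482, 0.519, -0.482, 0.517]
force: [-0.4, 0.7, -0.1]
finger_gap: 0.995
```

Run:
```python
from h import *
s=snap('wrist','w2');snap('scene','s2')
st=manip.sense();print(st['t'],st['tcp_pos'],st['force'])
im=cv2.imread('pics/s2.png')[190:300,80:220];cv2.imwrite('pics/s2z.png',cv2.resize(im,None,fx=5,fy=5,interpolation=cv2.INTER_CUBIC))
```

```text
3.0 [ 0.47064686 -0.26120199  0.12629668] [ 0.54544953 -0.32300232  0.42142039]
```

View pics/w2.png

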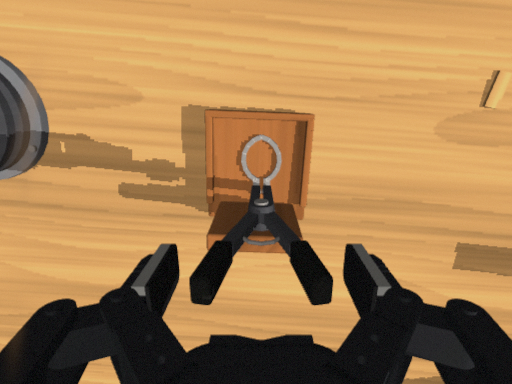

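View pics/s2z.png

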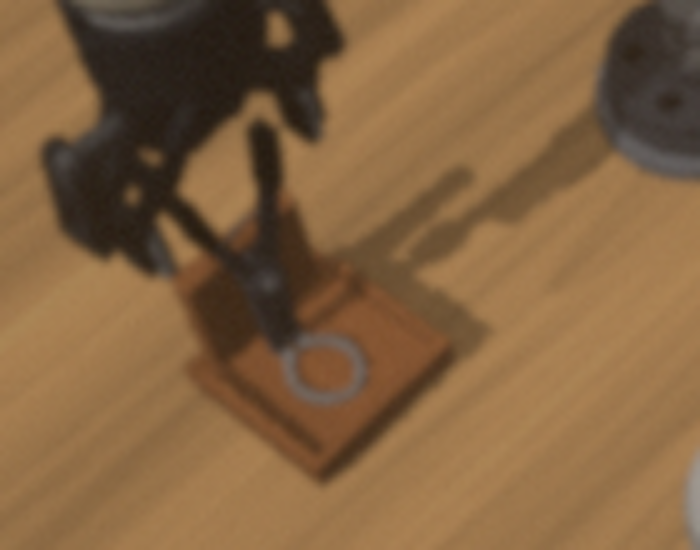

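Both grips sit between the open pads, at wrist pixels (215,270) and (312,270). I'll close in stages.

Call:
move_arm(
  deltas=[66,0,0,0,0,0,0,62,0,0,0,0,0,0,62,0,0,0,0,0,0],
  force=20,
)

```text
t: 3.3
tcp_pos: [0.471, -0.2614, 0.1271]
tool_rot: [0.481, 0.517, -0.481, 0.519]
force: [0.2, -0.0, 2.2]
finger_gap: 0.728
```

Call:
move_arm(
  deltas=[56,0,0,0,0,0,0,52,-0.5,0,0,0,0,0,52,0,0,0,0,0,0],
)

```text
t: 3.6
tcp_pos: [0.4709, -0.2612, 0.1279]
tool_rot: [0.482, 0.517, -0.481, 0.518]
force: [-1.8, 0.6, 6.5]
finger_gap: 0.611
```

Call:
move_arm(
  deltas=[47,-1,0,0,0,0,0,44,-0.5,0,0,0,0,0,44,0,0,0,0,0,0],
)

```text
t: 3.9
tcp_pos: [0.4708, -0.2611, 0.1293]
tool_rot: [0.481, 0.518, -0.481, 0.518]
force: [-1.4, 0.4, 6.3]
finger_gap: 0.517
```

Call:
move_arm(
  deltas=[40,-1,0,0,0,0,0,37,-0.5,0,0,0,0,0,37,0,0,0,0,0,0],
)

```text
t: 4.2
tcp_pos: [0.4706, -0.261, 0.1307]
tool_rot: [0.481, 0.518, -0.481, 0.518]
force: [-2.2, 0.4, 7.4]
finger_gap: 0.436
```

Call:
move_arm(
  deltas=[33,-0.5,0,0,0,0,0,29,-0.5,0,0,0,0,0,25,0,0,0,0,0,0,25,0,0,0,0,0,0],
)

```text
t: 4.6
tcp_pos: [0.4701, -0.2597, 0.1316]
tool_rot: [0.482, 0.519, -0.481, 0.517]
force: [-0.5, 2.6, 8.8]
finger_gap: 0.355
```

Run:
```python
from h import *
s=snap('wrist','w3')
st=manip.sense();print(st['t'],st['tcp_pos'],st['force'],st['ft_torque'],st['finger_gap']*85.4)
```

```text
4.65 [ 0.47008675 -0.25963656  0.13163514] [-1.54122534  3.63443765  7.60995717] [ 0.8344658   0.23822126 -0.00462848] 29.98521934948583
```

View pics/w3.png

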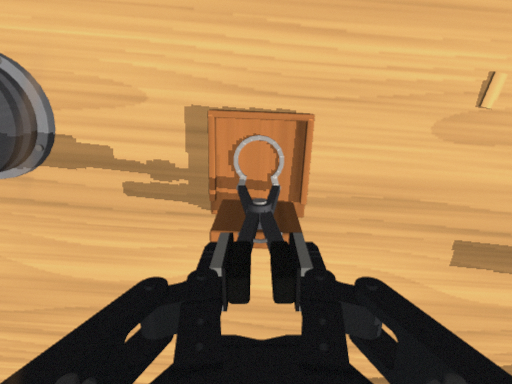

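The ring at (260,160) is now spread round and both pads lie on the grips. I'll firm the grip, then lift.

Call:
move_arm(
  deltas=[20,-0.5,0,0,0,0,0,20,-0.5,0,0,0,0,0,20,-1,0,0,0,0,0,20,-2,0,0,0,0,0,20,-3,0,0,0,0,0,20,-3,0,0,0,0,0,20,0,0,0,0,0,0],
  force=45,
)

```text
t: 5.35
tcp_pos: [0.4709, -0.2615, 0.1411]
tool_rot: [0.481, 0.517, -0.482, 0.518]
force: [-1.1, -0.0, -1.9]
finger_gap: 0.328
```

Run:
```python
from h import *
s=snap('wrist','w4')
st=manip.sense();print(st['t'],st['tcp_pos'],st['force'],st['ft_torque'],st['finger_gap']*85.4)
```

```text
5.4 [ 0.47076939 -0.26134095  0.14098745] [-0.10912787 -0.65533961 -2.36366751] [ 0.03440243 -0.01953181  0.02251689] 28.35909784393608
```

View pics/w4.png

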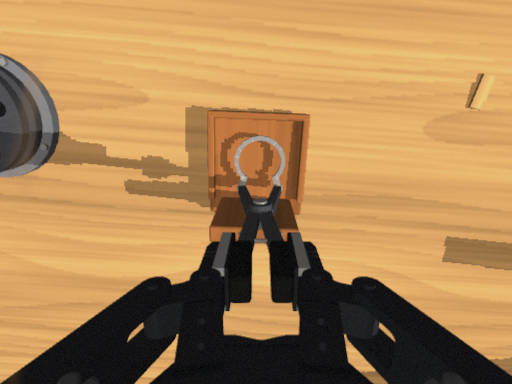

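It lifted cleanly, with the full ~2 N weight carried, and the ring sits clear of the base. Lifting to hover height.

Call:
move_arm(
  deltas=[20,-6,0,0,0,0,0,20,-12,0,0,0,0,0,20,-15,0,0,0,0,0,20,-15,0,0,0,0,0,20,-15,0,0,0,0,0,20,-15,0,0,0,0,0,20,-12,0,0,0,0,0,20,-8,0,0,0,0,0,20,-4,0,0,0,0,0,20,0,0,0,0,0,0],
)

```text
t: 6.4
tcp_pos: [0.4707, -0.2612, 0.2432]
tool_rot: [0.481, 0.518, -0.481, 0.518]
force: [-0.5, 0.5, -1.5]
finger_gap: 0.333
```

```bash
cat > meas.py <<'E'
from h import *
import sys
from scipy.spatial.transform import Rotation as Ro
from scipy.optimize import least_squares
def circ(Q):
    f=lambda p:np.hypot(Q[:,0]-p[0],Q[:,1]-p[1])-p[2]
    return least_squares(f,[*Q.mean(0)[:2],.02],loss='soft_l1',f_scale=.002).x
def ring(s,c,zr):
    W=cloud(s);P=W.reshape(-1,3)
    m=(np.hypot(P[:,0]-c[0],P[:,1]-c[1])<.03)&(abs(P[:,2]-zr)<.012)
    return P[m]
E
python3 - <<'E'
from meas import *
st=manip.sense();p=st['tcp_pos'];print(st['t'],p,st['force'],st['finger_gap']*85.4)
c=p+np.array([.026,.002,-.118])
for n in['wrist','top','scene']:
    s=snap(n,n[0]+'5');Q=ring(s,c,c[2]); Q=Q[Q[:,0]>c[0]-.012]
    x=circ(Q);print(n,len(Q),x.round(4),np.median(Q[:,2]).round(4))
    A=np.c_[Q[:,:2]-Q[:,:2].mean(0),np.ones(len(Q))];print(np.linalg.lstsq(A,Q[:,2],rcond=None)[0].round(3))
im=[cv2.imread('pics/%s5.png'%k) for k in 'ts']
cv2.imwrite('pics/ts5.png',cv2.resize(np.hstack([im[0][180:320,220:400],im[1][130:270,60:240]]),None,fx=2.2,fy=2.2))
E
```

```text
6.4 [ 0.47070686 -0.2611794   0.2432478 ] [-0.46347518  0.52072291 -1.47717927] 28.423465687562476
wrist 460 [ 0.4953 -0.2591  0.0212] 0.1253
[-0.     0.012  0.125]
top 58 [ 0.4923 -0.2598  0.0216] 0.1236
[0.009 0.002 0.123]
scene 71 [ 0.4942 -0.2578  0.0214] 0.1251
[0.021 0.021 0.125]
```

View pics/w5.png

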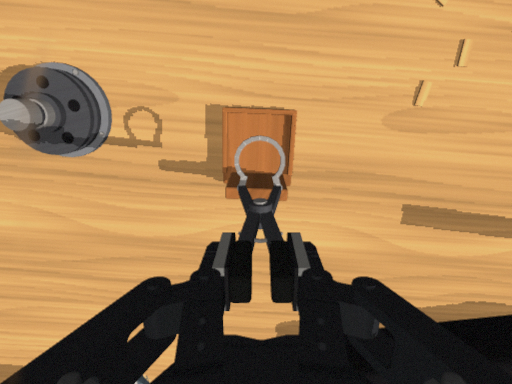

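View pics/ts5.png

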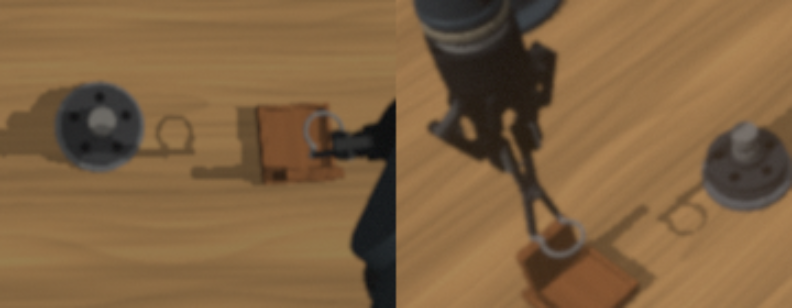

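The ring hangs level, clip z ≈ 0.125. Going by differences within each camera, the stub is +21 mm in x and +250 mm in y from the ring. I'll move above it at this height.

Call:
move_arm(
  deltas=[20,0,2,-12,0,0,0,20,0,5,-25,0,0,0,20,0,5,-30,0,0,0,20,0,5,-35,0,0,0,20,0,5,-35,0,0,0,20,0,5,-35,0,0,0,20,0,5,-30,0,0,0,20,0,4,-26,0,0,0,20,0,2.8,-14,0,0,0,20,0,0,-6,0,0,0],
)

```text
t: 7.55
tcp_pos: [0.491, -0.0093, 0.2426]
tool_rot: [0.481, 0.519, -0.481, 0.518]
force: [-0.2, -0.1, -2.9]
finger_gap: 0.333
```

Call:
move_arm(
  deltas=[20,0,0,0,0,0,0,20,0,0,0,0,0,0,20,0,0,0,0,0,0],
)

```text
t: 7.85
tcp_pos: [0.4914, -0.012, 0.2428]
tool_rot: [0.482, 0.517, -0.482, 0.518]
force: [-0.1, 0.4, -2.2]
finger_gap: 0.332
```

```bash
cat >> meas.py <<'E'
def diff(tag,stubc=(.5145,-.0083)):
    st=manip.sense();p=st['tcp_pos'];print(st['t'],p,st['force'],st['finger_gap']*85.4,Ro.from_quat(st['tool_rot']).as_matrix().round(3)[2])
    c=p+np.array([.0255,.002,-.118])
    for n in['wrist','top','scene']:
        s=snap(n,n[0]+tag);W=cloud(s);Pz=W.reshape(-1,3)
        r=np.hypot(Pz[:,0]-c[0],Pz[:,1]-c[1])
        Q=Pz[(r<.028)&(r>.0165)&(abs(Pz[:,2]-c[2])<.007)&(Pz[:,0]>c[0]-.012)]
        S=Pz[(np.hypot(Pz[:,0]-stubc[0],Pz[:,1]-stubc[1])<.0195)&(abs(Pz[:,2]-.084)<.006)]
        o=''
        if len(Q)>10:
            x=circ(Q);o+='ring %s z%.4f n%d '%(x.round(4),np.median(Q[:,2]),len(Q))
        if len(S)>10:
            r_=((S.min(0)+S.max(0))/2)[:2]; o+='stub mid %s mean %s ptp %s z%.4f n%d'%(r_.round(4),S.mean(0)[:2].round(4),np.ptp(S,0)[:2].round(3),np.median(S[:,2]),len(S))
        print(n,o)
E
python3 -c "
from meas import *
diff('6')
im=[cv2.imread('pics/%s6.png'%k) for k in 'ts']
cv2.imwrite('pics/ts6.png',cv2.resize(np.hstack([im[0][180:280,220:320],im[1][130:230,160:260]]),None,fx=4,fy=4))"
```

```text
7.85 [ 0.49136724 -0.01198372  0.24278361] [-0.09947555  0.3800442  -2.18018808] 28.388927721741894 [-1.  0.  0.]
wrist ring [ 0.5159 -0.0099  0.0212] z0.1247 n466 stub mid [ 0.5146 -0.007 ] mean [ 0.5149 -0.0074] ptp [0.029 0.031] z0.0832 n642
top 
scene ring [ 0.5152 -0.0094  0.0211] z0.1256 n52 stub mid [ 0.5158 -0.007 ] mean [ 0.5173 -0.0086] ptp [0.033 0.03 ] z0.0843 n93
```

View pics/w6.png

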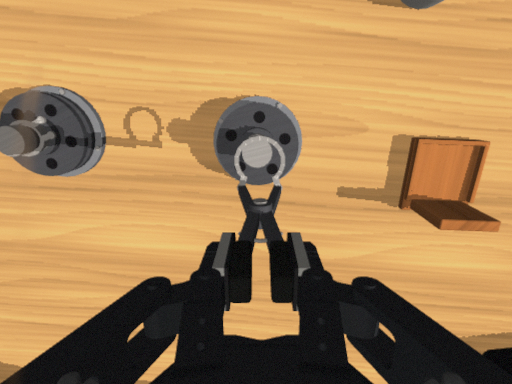

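View pics/ts6.png

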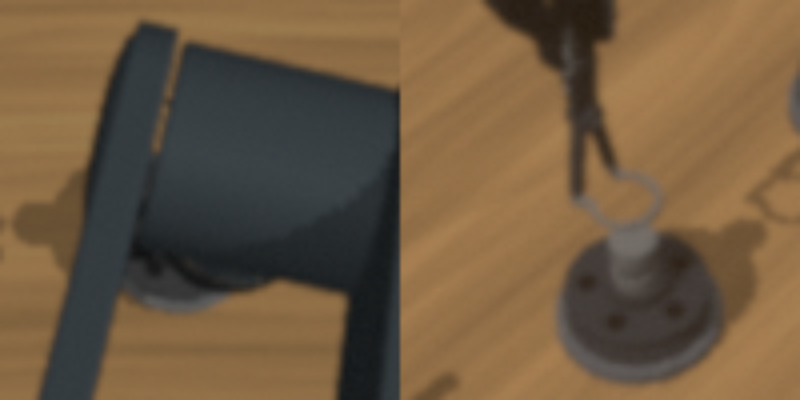

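The wrist view shows the ring (260,160) almost over the stub top (257,152). The stub is about 2.5 mm further in +y. I'll correct that, lower to just above the top and remeasure, since parallax is smaller there.

Call:
move_arm(
  deltas=[20,3,-0.4,-2.5,0,0,0,20,7,0,0,0,0,0,20,7,0,0,0,0,0,20,5,0,0,0,0,0,20,3,0,0,0,0,0,20,3,0,0,0,0,0,20,0,0,0,0,0,0,20,0,0,0,0,0,0],
)

```text
t: 8.8
tcp_pos: [0.4908, -0.0085, 0.2149]
tool_rot: [0.481, 0.518, -0.481, 0.518]
force: [-0.3, 0.1, -2.2]
finger_gap: 0.331
```

```bash
python3 -c "
from meas import *
diff('7')
im=[cv2.imread('pics/%s7.png'%k) for k in 'ws']
cv2.imwrite('pics/ws7.png',np.hstack([cv2.resize(im[0][100:220,200:320],None,fx=3.33,fy=3.33),cv2.resize(im[1][160:240,180:260],(400,400))]))"
```

```text
8.8 [ 0.49078947 -0.00846369  0.21485051] [-0.26324644  0.08725356 -2.19142764] 28.239999556251774 [-1.  0.  0.]
wrist ring [ 0.5153 -0.0064  0.0213] z0.0968 n459 stub mid [ 0.5158 -0.0071] mean [ 0.5163 -0.0068] ptp [0.032 0.031] z0.0832 n866
top 
scene ring [ 0.5144 -0.0057  0.0216] z0.0980 n55 stub mid [ 0.5149 -0.0056] mean [ 0.5142 -0.0061] ptp [0.034 0.032] z0.0843 n78
```

View pics/ws7.png

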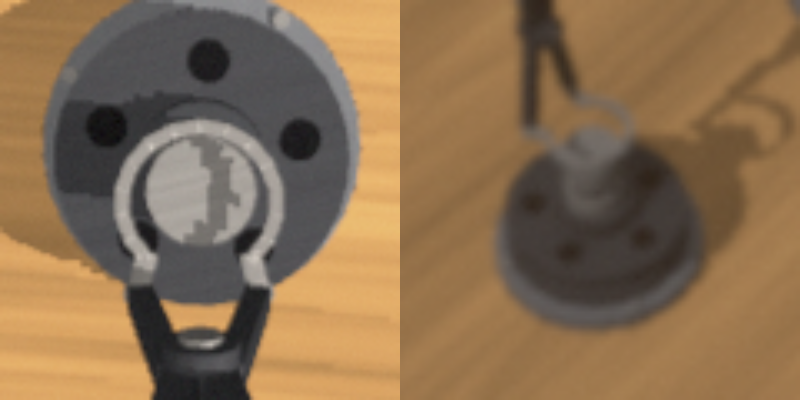

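```bash
cat >> meas.py <<'E'
def fine(tag,c=(.5155,-.0067),zr=.0968):
    s=pickle.load(open('w%s.pkl'%tag,'rb'));W=cloud(s);z=W[...,2];r=np.hypot(W[...,0]-c[0],W[...,1]-c[1])
    S=((abs(z-.0832)<.0025)&(r<.02)).astype(np.uint8)
    cs,_=cv2.findContours(S,cv2.RETR_EXTERNAL,cv2.CHAIN_APPROX_NONE);k=max(cs,key=len)[:,0]
    E=W[k[:,1],k[:,0]]; x=circ(E);print('stub edge circle',x.round(4),'mean',W[S>0].mean(0).round(4),S.sum())
    Rg=(abs(z-zr)<.006)&(r<.027)&(r>.017); Q=W[Rg]; print('ring',circ(Q[Q[:,0]>c[0]-.012]).round(4),circ(Q[Q[:,0]>c[0]]).round(4))
    A=np.c_[Q[:,:2]-Q[:,:2].mean(0),np.ones(len(Q))];print('tilt',np.linalg.lstsq(A,Q[:,2],rcond=None)[0].round(3))
E
python3 -c "
from meas import *
fine('7')"
```

```text
stub edge circle [ 0.5159 -0.0068  0.0156] mean [ 0.5162 -0.0068  0.0832] 857
ring [ 0.5153 -0.0064  0.0213] [ 0.5151 -0.0064  0.0214]
tilt [0.001 0.012 0.097]
```

Call:
move_arm(
  deltas=[20,0,0.7,0.4,0,0,0,20,2,0,0,0,0,0,20,2,0,0,0,0,0,20,2,0,0,0,0,0,20,2,0,0,0,0,0,20,2,0,0,0,0,0,20,0,0,0,0,0,0],
)

```text
t: 9.65
tcp_pos: [0.4911, -0.0087, 0.2044]
tool_rot: [0.481, 0.518, -0.482, 0.518]
force: [0.6, 0.6, -1.8]
finger_gap: 0.324
```

```bash
python3 -c "
from meas import *
diff('8',(.5157,-.0068)); fine('8',zr=.0865)
im=[cv2.imread('pics/%s8.png'%k) for k in 'ws']
cv2.imwrite('pics/ws8.png',np.hstack([cv2.resize(im[0][100:220,200:320],None,fx=3.33,fy=3.33),cv2.resize(im[1][160:240,180:260],(400,400))]))"
```

```text
9.65 [ 0.49113449 -0.00873697  0.20442888] [ 0.60049633  0.60097518 -1.76372458] 27.65039315093236 [-1.    -0.001 -0.   ]
wrist ring [ 0.5155 -0.0067  0.0213] z0.0864 n461 stub mid [ 0.5175 -0.0067] mean [ 0.5168 -0.0071] ptp [0.035 0.039] z0.0832 n988
top 
scene ring [ 0.5154 -0.0063  0.021 ] z0.0870 n59 stub mid [ 0.5165 -0.0079] mean [ 0.5159 -0.0076] ptp [0.035 0.035] z0.0845 n103
stub edge circle [ 0.5159 -0.0069  0.0156] mean [ 0.516  -0.007   0.0832] 940
ring [ 0.5156 -0.0067  0.0212] [ 0.5155 -0.0066  0.0213]
tilt [-0.002  0.011  0.086]
```

View pics/ws8.png

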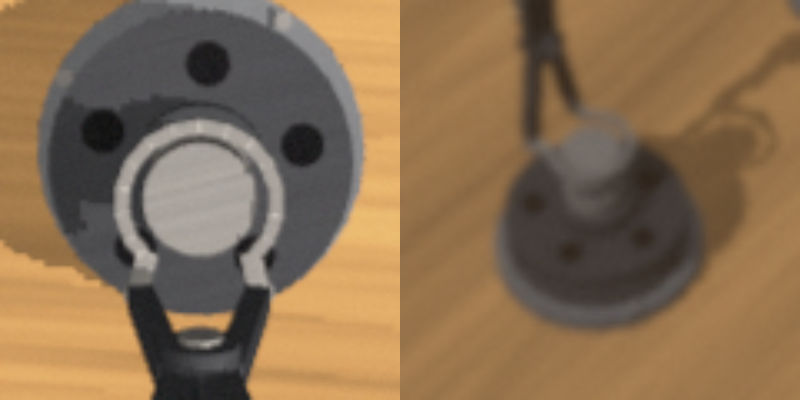

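The view shows the stub's disc centred inside the ring to within about 0.4 mm. I'll descend gently in two halves.

Call:
move_arm(
  deltas=[20,1.5,0.3,0.1,0,0,0,20,1.5,0,0,0,0,0,20,1.5,0,0,0,0,0,20,1.5,0,0,0,0,0,20,1.5,0,0,0,0,0,20,1.5,0,0,0,0,0,20,1.5,0,0,0,0,0,20,1.5,0,0,0,0,0,20,0,0,0,0,0,0],
)

```text
t: 10.7
tcp_pos: [0.4915, -0.0088, 0.1926]
tool_rot: [0.481, 0.518, -0.482, 0.518]
force: [0.6, -0.9, -2.8]
finger_gap: 0.331
```

```bash
python3 -c "
from meas import *
diff('9',(.5157,-.0068)); fine('9',zr=.0745)
im=[cv2.imread('pics/%s9.png'%k) for k in 'ws']
cv2.imwrite('pics/ws9.png',np.hstack([cv2.resize(im[0][100:220,200:320],None,fx=3.33,fy=3.33),cv2.resize(im[1][160:240,180:260],(400,400))]))"
```

```text
10.7 [ 0.49151928 -0.00883941  0.19256642] [ 0.61885131 -0.88764596 -2.77491338] 28.246151821069052 [-1.    -0.001 -0.   ]
wrist ring [ 0.516  -0.0068  0.0212] z0.0746 n462 stub mid [ 0.516  -0.0071] mean [ 0.5164 -0.0068] ptp [0.032 0.031] z0.0831 n1010
top 
scene ring [ 0.5148 -0.006   0.0216] z0.0759 n48 stub mid [ 0.5151 -0.008 ] mean [ 0.5161 -0.0074] ptp [0.035 0.032] z0.0839 n108
stub edge circle [ 0.5159 -0.0068  0.0156] mean [ 0.5162 -0.0068  0.0832] 995
ring [ 0.516  -0.0068  0.0212] [ 0.5159 -0.0067  0.0213]
tilt [-0.004  0.011  0.075]
```

View pics/ws9.png

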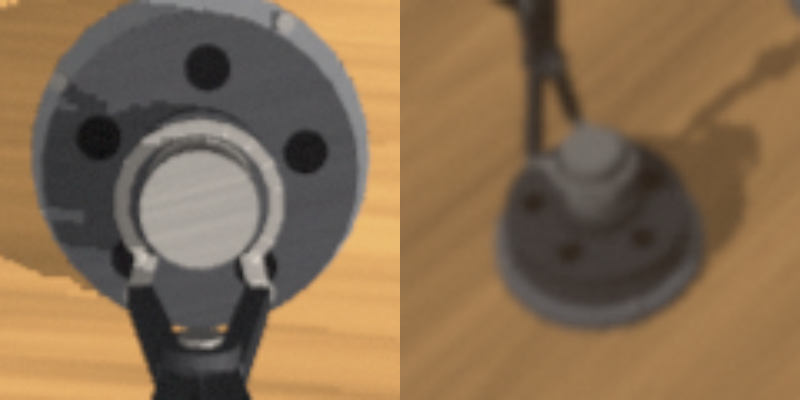

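The ring is over the stub and concentric, with no contact force: the reading is just the pliers' weight plus noise. About 11.4 mm remain.

Call:
move_arm(
  deltas=[20,1.5,0,0,0,0,0,20,1.5,0,0,0,0,0,20,1.5,0,0,0,0,0,20,1.5,0,0,0,0,0,20,1.5,0,0,0,0,0,20,1.5,0,0,0,0,0,20,1.4,0,0,0,0,0,20,1,0,0,0,0,0,20,0,0,0,0,0,0,20,0,0,0,0,0,0],
)

```text
t: 11.85
tcp_pos: [0.4917, -0.0089, 0.1814]
tool_rot: [0.481, 0.518, -0.481, 0.518]
force: [-0.6, -0.3, -2.2]
finger_gap: 0.328
```

```bash
python3 -c "
from meas import *
diff('a',(.5159,-.0068)); fine('a',c=(.516,-.0068),zr=.063)
im=[cv2.imread('pics/%sa.png'%k) for k in 'ws']
cv2.imwrite('pics/wsa.png',np.hstack([cv2.resize(im[0][100:220,200:320],None,fx=3.33,fy=3.33),cv2.resize(im[1][160:240,180:260],(400,400))]))
W=cloud(pickle.load(open('wa.pkl','rb')));r=np.hypot(W[...,0]-.516,W[...,1]+.0068)
for lo,hi in[(.036,.048),(.051,.057)]: print(lo,np.nanmedian(W[...,2][(r>lo)&(r<hi)]))
st=manip.sense();print(st['force'],st['qd'].round(4))"
```

```text
11.85 [ 0.49170857 -0.00887283  0.18140329] [-0.56105727 -0.33490856 -2.18725911] 27.974499530189675 [-1. -0. -0.]
wrist ring [ 0.5162 -0.0068  0.0213] z0.0634 n462 stub mid [ 0.5159 -0.0069] mean [ 0.5163 -0.0068] ptp [0.032 0.031] z0.0831 n1098
top 
scene ring [ 0.5147 -0.0059  0.0215] z0.0642 n46 stub mid [ 0.5153 -0.0059] mean [ 0.5157 -0.0071] ptp [0.033 0.033] z0.0839 n103
stub edge circle [ 0.516  -0.0069  0.0157] mean [ 0.5162 -0.0068  0.0831] 1089
ring [ 0.5162 -0.0068  0.0213] [ 0.5161 -0.0068  0.0213]
tilt [-0.003  0.013  0.063]
0.036 0.23654642285461683
0.051 0.25362154929983777
[ 0.26316768 -1.19417883 -1.85893409] [-0.0003 -0.0016 -0.0009  0.0009  0.0004 -0.0015]
```

View pics/wsa.png

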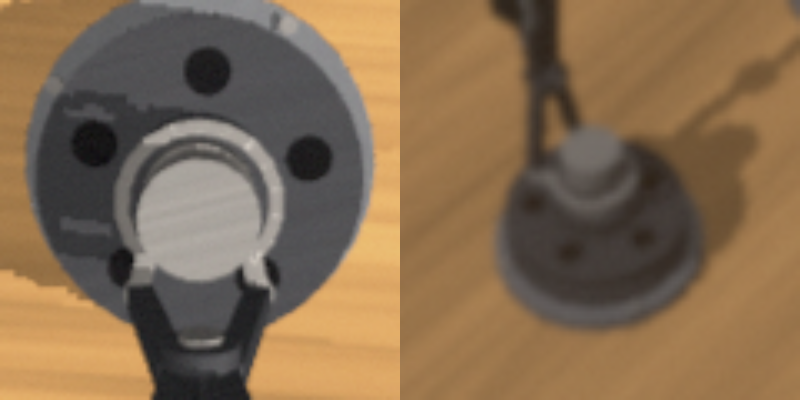

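Both cameras put the ring's top face 19.7 mm below the stub's top, where 20 mm is ideal. It is centred to about 0.2 mm by the wrist camera and free of load, so I'm handing in.

```bash
python3 -c "
from h import *
print(job.sign_off())"
```

```text
the job is handed in; nothing more can be done
None
```

I took the pliers from the stand by both grips, squeezed them to the stop and gripped at 45 N. I then lowered the spread ring over the bare stub to the groove and handed the job in there, at about 12 s of the 51 s limit. The hand-in reports no verdict, so what follows is from my own last checks.

| Check | Last reading | Allowed |
|---|---|---|
| Ring centre to stub axis (wrist camera) | about 0.2 mm | 3.5 mm |
| Ring height against groove (wrist and scene cameras agree) | about 0.3 mm high | 3 mm |
| Ring tilt | about 0.013 rad | 0.1 rad (pliers) |
| Wrist force | about 2 N down, matching the pliers' own weight | under 2 N on the axle |

- **Squeeze:** I did not measure the squeeze angle itself. The ring looks fully round, its fitted radius is 21.3 mm (21 mm is the mean for the spread ring), and the finger opening read about 28 mm, below the nominal 32 mm.
- **Disagreements:** The cameras differed by 1–2 mm in absolute position, so I used ring-to-stub differences within one camera. By the scene camera alone the ring could be off by up to about 1.5 mm sideways, though it is coarser and partly blocked. The top camera could not see the stub at the end because the arm was in the way.
- **Other objects:** I planned the path clear of the finished axle, mallet, tin and offcut, but did not re-measure them at the end.

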